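# Pull the shaft from the bearing stand

## Robot

A 6-joint arm with a two-finger parallel gripper is mounted at the origin on the work surface. World frame = base frame: x ahead of the robot, y to its left, z up, the work surface at z = 0. Lengths are in m, angles in rad, forces in N, time in s.
With the tool pointing down it reaches from about 0.35 to 0.775 m from the base axis. Payload 7.3 kg.
Tool frame: the origin (TCP) lies at the very end of the fingers, on their centre line; the grasp point (between the pads) lies robot.pinch_z behind it (robot.pinch_z is the distance from the TCP to the grasp point, in m); y points along the fingers, z is the direction in which the jaws open and shut, and the axes are right-handed (so a half turn about y gives the same grasp; the last joint's range is limited). The gripper opens to 92 mm and grips with 3 to 60 N. Pads are 19 mm wide; open, the fingers measure 130 mm over their backs; the gripper's body (75 mm by 190 mm) begins 47 mm behind the grasp point.
Start: joints at [1.04, 0.342, 1.524, -0, 1.275, -0.146], TCP at [0.197, 0.487, 0.227] pointing down, gripper open.
Joint ranges: [-2.53, 2.53], [-0.77, 2.02], [0.04, 2.7], [-1, 4.14], [0.28, 2.66], [-3.11, 3.11]. Speed limits (rad/s): [2.57, 2.57, 3.14, 3.14, 3.14, 3.14].

## Interface

Orientations are given as [roll, pitch, yaw] about the fixed x, y, z axes, in that order (R = Rz(yaw) Ry(pitch) Rx(roll)).
In Python, from cell import status, viewer, robot gives the robot as it stands. The module is installed in compiled form; this text tells all that it offers.
- The arm moves only by the shell command python3 -m pendant 'ROWS' [FORCE]. ROWS is JSON, a list that holds one entry, the list of rows, each a list of 7 numbers: the shift along the tool's x, y, z in cm, then the turn, a rotation vector about the tool's x, y, z in rad, then the finger opening in cm, from 0 to 9.18. A call has 1 to 20 rows; each row is the pose to reach, as a shift and turn from the pose commanded when the call began, along the tool's axes at that moment; what a row does not reach only later rows make up. A row lasts 1/10 s, in which the tool goes at most 50 mm and 8.59 degrees, less where a joint would pass 70% of its speed; a pose out of reach is approached as far as the arm can. A call with a gripper value outside its range is refused whole. The fingers move at their own pace and stop on an object; FORCE is the grip in N (left out, the last holds). Time passes only in rows, so rows that repeat a pose let the fingers close. It gives the time, the measured TCP pose, the force and the opening at its end, in the units of the state.
- status.observe(): the state, without advancing time (a new reading comes with each control period).
- viewer.read_camera(name): name is "side" or "top"; returns a dict with "image" (420x560x3 uint8, red, green, blue), "range_z" (420x560 float32, m along the optical axis (not along the pixel's ray), 0 where there is no reading), "fx", "fy", "cx", "cy" (pixels), "distortion" ([k1, k2, p1, p2, k3] as OpenCV has them; the pictures are not rectified), "camera_from_world" (4x4, takes a point from world to camera coordinates). Camera axes: x right, y up, looking along -z (the intrinsics and any distortion apply to the point x, -y, -z); pixel columns grow to the right and rows downward; lengths in m; the calibration is good to about 2 mm. A picture is of the moment at which its call begins.
- robot.hand_in(): hands the job in, once; it reports no verdict.
The state is a dict: "time": time; "qpos": joint angles; "qvel": joint speeds; "joint_efforts": joint torques, N m; "tool_pos": TCP position; "tool_rot": TCP orientation; "contact_force": force on the tool from outside, world axes, zero at the start; "torque": the same for the moment, N m; "opening": finger opening in m.
Only numpy, scipy, OpenCV 4.12 (cv2) and the standard library are available. Lean on these libraries where they do the work, as an engineer would, in place of code of your own. Each camera call takes 0.05 s, during which the arm holds its last target. There are 200 camera calls.

## Task

Get the shaft out of the bearing stand: lift off the guard and both bearing caps and stand them upright on the black rubber mat, all three together, then lay the shaft in the two V-blocks, centred end to end. After that put the guard and each bearing cap back squarely in the very place it was taken from, the caps on their own pedestals. Never tip the guard or caps over, do not drop the shaft off its supports, and leave the oil bottle and the grease tin where they stand.

Things in the scene. Friction and masses are not known exactly. Their poses are not given: they have to be found in the camera images.
- stand: Fixed bearing stand, dark indigo casting. Base plate 110 (its x) by 230 (its y) by 12 mm; two equal pedestals at y = +85 and -85 mm, each 54 (x) by 40 mm (y), flat tops 55 mm above the bench, each with an open notch 23 mm wide where the shaft lies along y, axis 55 mm above the bench. Origin: centre of the underside, on the bench; z up.
- guard_mid (a point): Loose aluminium shaft guard, an upside-down U of slotted sheet: 54 (its x) by 56 (its y) by 80 mm high, 3 mm side walls, open below and at its y ends, 0.16 kg. It starts astride the shaft between the pedestals, on the base plate (12 mm above the bench), axes parallel to the stand's. Point: its centre, 40 mm above its underside. Grip across x, over the side walls.
- cap_domed_mid (a point): Loose grey cast bearing cap with a round dome and brass nipple on top: 54 (its x) by 36 (its y) by 34 mm high (sides 22 mm), 0.4 kg; a notch for the shaft, 24 wide and 13 mm high, runs along y underneath. It starts on either pedestal, over the shaft, axes parallel to the stand's. Point: its centre, 17 mm above its underside. Grip across x (the shaft sticks out at the y faces).
- cap_flat_mid (a point): Loose grey cast bearing cap with a flat rectangular top and two dark bolt heads: 54 (its x) by 36 (its y) by 34 mm high, 0.4 kg, the same notch underneath. It starts on the other pedestal, axes parallel to the stand's. Point: its centre, 17 mm above its underside. Grip across x.
- shaft_mid (a point): Loose plain steel shaft, 20 mm diameter, 250 mm long, 0.6 kg. Point: its middle, on its axis; its y runs along it (it may roll about y). It starts in the stand's notches, held down by the caps and covered in the middle by the guard, so it can be lifted only when all three are off. Grip it across, at the middle.
- mat: Fixed black rubber parts mat, 240 mm (its x) by 160 mm (its y), 4 mm thick, flat on the bench. Origin: centre of its underside; z up. Left or right of the stand.
- rest: Fixed V-block rest: steel plate 200 (its x) by 75 (its y) by 8 mm with two V-blocks at x = +70 and -70 mm, each 28 long (x), 60 wide, 70 mm high, with 90 degree V-grooves along x about 48 mm wide at the top. A shaft in them lies along x at y = 0, axis 60 mm above the bench. Origin: centre of the underside; z up. On the other side of the stand from the mat.
- oil: Bystander: standing white plastic oil bottle with a black cap, 54 mm diameter, 150 mm high. Origin: centre of its underside.
- tin: Bystander: standing dark steel grease tin with a pale lid, 68 mm diameter, 70 mm high. Origin: centre of its underside.
Mind the look-alikes: they are no part of the job. What is shaped like the part that bears guard_mid but blue is not meant. What is shaped like the part that bears cap_flat_mid but turquoise is not meant.

How it is judged:
On the way, in this order (a step that is already met when the one before it is completed fails the run):
1. the guard and both caps stand upright on the mat at the same time (x of guard_mid in the frame of mat between -0.12 and 0.12 m and y of guard_mid in the frame of mat between -0.08 and 0.08 m and z of guard_mid in the frame of mat between 0.038 and 0.05 m and angle between each of guard_mid, cap_domed_mid, cap_flat_mid's own z axis and vertical below 0.1 rad and linear speed of each of guard, cap_domed, cap_flat below 0.02 m/s and x of cap_domed_mid in the frame of mat between -0.12 and 0.12 m and y of cap_domed_mid in the frame of mat between -0.08 and 0.08 m and z of cap_domed_mid in the frame of mat between 0.015 and 0.027 m and x of cap_flat_mid in the frame of mat between -0.12 and 0.12 m and y of cap_flat_mid in the frame of mat between -0.08 and 0.08 m and z of cap_flat_mid in the frame of mat between 0.015 and 0.027 m), for 0.2 s.
2. the shaft lies in both V-blocks, centred (x of shaft_mid in the frame of rest between -0.02 and 0.02 m and y of shaft_mid in the frame of rest between -0.006 and 0.006 m and z of shaft_mid in the frame of rest between 0.054 and 0.066 m and angle between the y axis of shaft_mid and the x axis of rest, either way round below 0.06 rad and linear speed of shaft below 0.02 m/s), for 0.2 s.
At the end, for the whole second after the job is handed in: The guard and each cap are upright, within 12 mm of where each began and within 0.2 rad of square with the stand; the shaft lies seated in both V-blocks, its middle within 20 mm of the rest's middle along it and 6 mm across, within 0.06 rad of the grooves; everything is at rest (all of step 2 and distance of each of guard_mid, cap_domed_mid, cap_flat_mid from where it was at the start of the episode below 0.012 m and angle between each of guard_mid, cap_domed_mid, cap_flat_mid's own z axis and vertical below 0.1 rad and angle between the x axis of each of guard_mid, cap_domed_mid, cap_flat_mid and the x axis of stand, either way round below 0.2 rad and linear speed of each of guard, cap_domed, cap_flat below 0.02 m/s); the robot touches nothing.
It fails at once if the guard or a cap is tipped over (angle between any of guard_mid, cap_domed_mid, cap_flat_mid's own z axis and vertical above 0.7 rad).
It fails at once if the shaft is dropped off its supports (height (world z) of shaft_mid below 0.03 m).
It fails at once if the oil bottle or the grease tin is moved from its place (distance of any of oil, tin from where it was at the start of the episode above 0.025 m).
It also fails if it takes over 134 s, if anything falls off the work surface, if the arm or the gripper's body presses on something with over 40 N, if the wrist force passes 120 N, or if a joint passes its speed limit or range.

## Working session

There is one attempt and no reset: what is moved stays moved. The work goes in short steps, Python scripts to look and compute and a shell command to move; the robot and the scene stay as the last step left them, time stands still between calls to the robot, and variables do not carry over. Pictures are saved under pics/ and viewed, about 12 in all and at most 16, crops included, and the job is handed in when it is done.

```bash
mkdir -p pics
cat > h.py <<'E'
from cell import status, viewer, robot
import numpy as np, cv2
from scipy.spatial.transform import Rotation as R
def cam(n):
    return viewer.read_camera(n)
def cloud(c):
    h,w=c["range_z"].shape; u,v=np.meshgrid(np.arange(w),np.arange(h))
    K=np.array([[c["fx"],0,c["cx"]],[0,c["fy"],c["cy"]],[0,0,1]])
    p=cv2.undistortPoints(np.stack([u,v],-1).reshape(-1,1,2).astype(float),K,np.array(c["distortion"],float)).reshape(h,w,2)
    z=c["range_z"]; P=np.stack([p[...,0]*z,-p[...,1]*z,-z,np.ones_like(z)],-1)
    W=(P@np.linalg.inv(np.array(c["camera_from_world"])).T)[...,:3]; W[z==0]=np.nan
    return W
def save(c,f,crop=None,s=1):
    im=c["image"][...,::-1]
    if crop: x0,y0,x1,y1=crop; im=im[y0:y1,x0:x1]
    cv2.imwrite("pics/"+f,cv2.resize(im,None,fx=s,fy=s,interpolation=cv2.INTER_CUBIC))
E
python3 - <<'E'
from h import *
import pickle
d={n:cam(n) for n in("top","side")}
pickle.dump(d,open("d0.pkl","wb"))
for n in d: save(d[n],n+"0.png",s=1.4); print(n,np.array(d[n]["camera_from_world"]).round(3).tolist(),d[n]["fx"])
print(status.observe(),robot.pinch_z)
E
```

```text
top [[0.005, -1.0, -0.017, 0.008], [0.993, 0.003, 0.115, -0.611], [-0.115, -0.018, 0.993, -1.055], [0.0, 0.0, 0.0, 1.0]] 425.4641448776709
side [[0.77, -0.638, 0.0, -0.457], [0.365, 0.441, 0.82, -0.264], [-0.523, -0.631, 0.573, -0.972], [0.0, 0.0, 0.0, 1.0]] 500.7140416785748
{'time': 0.1, 'qpos': array([ 1.03996607e+00,  3.42626181e-01,  1.52487786e+00,  5.81885270e-06,
        1.27535640e+00, -1.45965121e-01]), 'qvel': array([-0.0003683 , -0.0010005 , -0.00094242,  0.00095154, -0.00067109,
       -0.00049126]), 'joint_efforts': array([ 9.30532478e-04, -4.32010782e+01, -2.44692099e+01,  7.18964869e-02,
        5.25132869e-02, -2.80782945e-05]), 'tool_pos': array([0.19689525, 0.48632479, 0.22614361]), 'tool_rot': array([-1.57204983e+00,  1.89902594e-04, -3.84866949e-01]), 'contact_force': array([-0.51936036,  0.69305369,  1.11272199]), 'torque': array([ 0.02120384, -0.0553107 ,  0.04232211]), 'opening': 0.09133887681113212} 0.0188
```

View pics/top0.png

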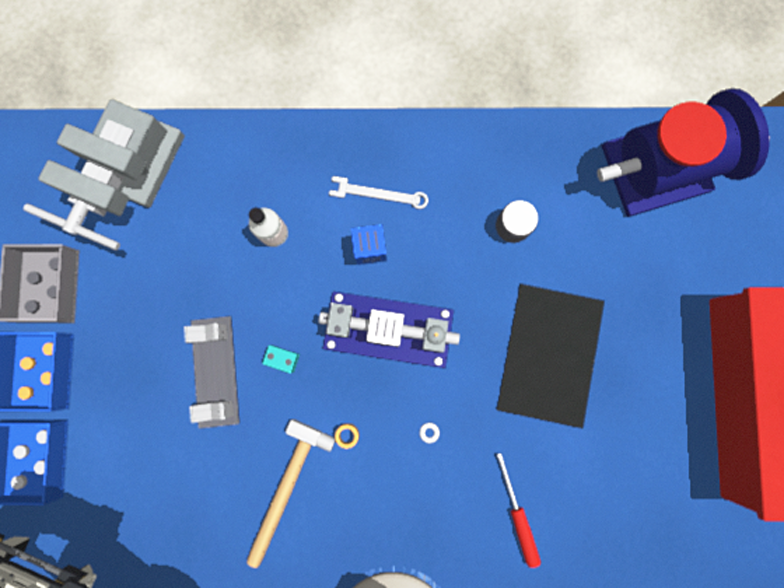

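View pics/side0.png

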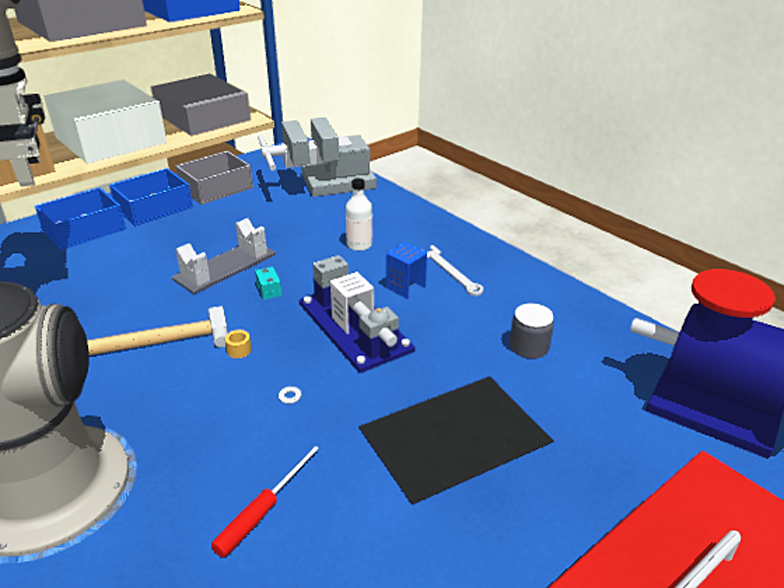

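Top view (784×588 px) shows:
- **Stand:** silver guard at (385,328), flat cap with two bolts at (339,320), domed cap with brass nipple at (436,333).
- **Look-alikes:** blue guard at (368,242) and turquoise cap at (280,359). They're the wrong colour and off the stand, so I won't use them.
- **Other items:** mat at (550,355), rest at (212,370), bottle at (268,228), tin at (517,220).

Next I'll measure these and confirm in one crop.

```bash
cat > meas.py <<'E'
from h import *
import pickle
d=pickle.load(open("d0.pkl","rb"))
def rect(p,m): 
    q=p[m][:,:2]; c,s,a=cv2.minAreaRect((q*1000).astype(np.float32)); return np.round(c,1),np.round(s,1),round(a,2),len(q), p[m][:,2].mean().round(4)
def reg(W,x0,x1,y0,y1,z0,z1): return (W[...,0]>x0)&(W[...,0]<x1)&(W[...,1]>y0)&(W[...,1]<y1)&(W[...,2]>z0)&(W[...,2]<z1)
if __name__=="__main__":
    for n in d:
        c=d[n];W=cloud(c);im=c["image"].astype(int)
        print(n,"bench z",np.nanmedian(W[reg(W,.3,.8,-.4,.4,-.02,.02)][:,2]))
        g=lambda *a:rect(W,reg(W,*a))
        t=W[int(328/1.4),int(385/1.4)] 
        if n=="top":
            for nm,u,v in[("guard",385,328),("flat",339,320),("dome",436,333),("mat",550,355),("rest",215,370),("v1",205,333),("v2",208,413),("bottle",258,215),("tin",518,218),("shaft end",453,338)]: print(nm,W[int(v/1.4),int(u/1.4)].round(4))
        dark=(im.max(2)<60)&reg(W,.3,.8,-.45,-.1,-.01,.02); 
        k=cv2.morphologyEx(dark.astype(np.uint8),cv2.MORPH_OPEN,np.ones((3,3)))>0
        print("mat",rect(W,k))
E
python3 - <<'E'
from meas import *
E
python3 meas.py
python3 -c "
from meas import *
save(d['top'],'crop0.png',(210,190,350,280),5)"
```

```text
top bench z 0.0013817801988675882
guard [0.5384 0.0138 0.0941]
flat [0.5528 0.0939 0.0907]
dome [ 0.5317 -0.0729  0.0909]
mat [ 0.495  -0.2879  0.0035]
rest [0.4637 0.333  0.0074]
v1 [0.5322 0.3417 0.0453]
v2 [0.3888 0.3276 0.0556]
bottle [0.723  0.2253 0.1532]
tin [ 0.7374 -0.2219  0.0746]
shaft end [ 0.523  -0.1037  0.0688]
mat (array([ 479.6, -307. ]), array([113.5, 210.2]), 78.14, 167, np.float64(0.0049))
side bench z 0.002573266154496656
mat (array([ 532.8, -294.7]), array([185. , 334.5]), 85.06, 6595, np.float64(0.0059))
```

View pics/crop0.png

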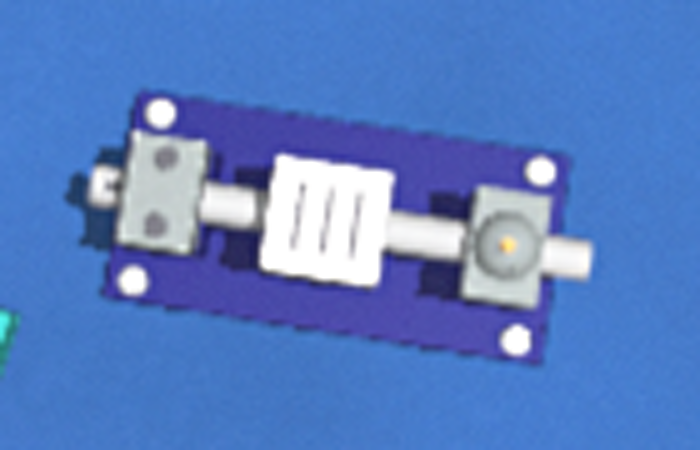

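The crop confirms the silver guard, the grey flat cap (left, two bolts) and the grey domed cap (right, brass nipple). Next come the precise fits.

```bash
cat > m2.py <<'E'
from meas import *
for n in ("top","side"):
    W=cloud(d[n]); im=d[n]["image"].astype(int); g=lambda nm,*a:print(n,nm,*rect(W,reg(W,*a)))
    hsv=cv2.cvtColor(d[n]["image"],cv2.COLOR_RGB2HSV)
    g("guardtop",.49,.59,-.03,.05,.085,.10)
    g("flattop",.50,.60,.06,.13,.083,.10)
    g("dome hi",.48,.58,-.11,-.04,.083,.10)
    g("dome all",.48,.58,-.11,-.04,.070,.10)
    g("shaft mid strips",.48,.60,-.14,.16,.058,.072)
    g("rest v's",.3,.62,.27,.42,.052,.08)
    g("rest v1",.46,.62,.27,.42,.05,.08)
    g("rest v2",.3,.46,.27,.42,.05,.08)
    gray=(hsv[...,1]<90)&reg(W,.3,.62,.27,.42,-.005,.02); print("plate",rect(W,gray))
    ind=(hsv[...,0]>113)&(hsv[...,0]<130)&(hsv[...,2]<200)&(hsv[...,1]>120)&reg(W,.42,.66,-.13,.16,.006,.03); print("stand",rect(W,ind))
    m=(hsv[...,2]<90)&reg(W,.35,.66,-.45,-.17,-.005,.02); m=cv2.morphologyEx(m.astype(np.uint8),cv2.MORPH_OPEN,np.ones((3,3)))>0
    print("mat",rect(W,m))
    g("bottle",.6,.85,.15,.32,.02,.2); g("tin",.6,.85,-.32,-.15,.02,.1)
E
python3 m2.py
```

```text
top guardtop [540.5  13.5] [56.  54.3] 81.47 518 0.0929
top flattop [553.9  94.1] [36.4 53.8] 81.33 334 0.0899
top dome hi [529.  -75.1] [30.7 32.9] 45.02 128 0.0875
top dome all [528.8 -74.2] [36.1 54.1] 81.5 331 0.0817
top shaft mid strips [539.9   7.7] [250.3  55.4] 81.66 371 0.064
top rest v's [462.  332.4] [167.8  60.2] 6.53 478 0.0626
top rest v1 [531.3 340.4] [28. 60.] 5.73 249 0.0619
top rest v2 [392.7 324.1] [27.8 59.8] 6.16 271 0.0614
plate (array([459.9, 340.3]), array([200.2,  93.6]), 6.48, 1663, np.float64(0.0087))
stand (array([540.9,  10.5]), array([228.8, 108.7]), 81.55, 1783, np.float64(0.0127))
mat (array([ 494.2, -289.7]), array([158.6, 238.2]), 78.06, 5631, np.float64(0.0048))
top bottle [722.5 226.7] [48.2 54.1] 49.1 552 0.099
top tin [ 737.7 -225.2] [65.9 64.7] 38.52 650 0.0648
side guardtop [536.7  13.4] [62.9 55.7] 81.76 343 0.0929
side flattop [551.   93.2] [42.8 54.6] 80.49 237 0.0909
side dome hi [524.5 -76.1] [27.1 27.8] 49.95 91 0.0874
side dome all [526.2 -74.4] [40.2 56.7] 81.87 303 0.0802
side shaft mid strips [534.8  -2.4] [232.5  57.5] 81.38 480 0.0647
side rest v's [458.6 331.9] [171.3  65.3] 5.7 399 0.0628
side rest v1 [528.8 339.9] [29.9 63.2] 5.23 193 0.0621
side rest v2 [390.1 325. ] [33.9 65.2] 5.41 237 0.0618
plate (array([456.3, 355.5]), array([200.4, 132.1]), 6.88, 866, np.float64(0.0113))
stand (array([537.7,   8.2]), array([233.7, 111.7]), 81.8, 1248, np.float64(0.0142))
mat (array([ 492.9, -291.6]), array([163.6, 240.6]), 78.55, 6615, np.float64(0.0058))
side bottle [718.6 220.1] [43.2 53.9] 72.02 696 0.0825
side tin [ 734.3 -228.4] [65.7 68.2] 4.41 879 0.0557
```

```bash
cat > go.py <<'E'
import sys
from h import *
def plan(*targets):
    s=status.observe(); R0=R.from_euler("xyz",s["tool_rot"]); p=s["tool_pos"]
    print("t",round(s["time"],1),"pos",(p*1000).round(1),"rot",s["tool_rot"].round(3),"F",s["contact_force"].round(1),"op",round(s["opening"]*1000,1),"q",s["qpos"].round(2))
    for x,y,z,yd in targets:
        R1=R.from_euler("xyz",[-np.pi/2,0,np.radians(yd)])
        print((x,y,z,yd),"->",(R0.inv().apply(np.array([x,y,z])/1000-p)*100).round(2),(R0.inv()*R1).as_rotvec().round(3))
a=[float(v) for v in sys.argv[1:]]
plan(*[a[i:i+4] for i in range(0,len(a),4)])
E
python3 go.py 540.5 13.5 180 -98.5 540.5 13.5 62 -98.5
```

```text
t 0.1 pos [196.9 486.3 226.1] rot [-1.572  0.    -0.385] F [-0.5  0.7  1.1] op 91.3 q [ 1.04  0.34  1.52  0.    1.28 -0.15]
(540.5, 13.5, 180.0, -98.5) -> [ 49.6    4.64 -30.92] [1.000e-03 1.334e+00 1.000e-03]
(540.5, 13.5, 62.0, -98.5) -> [ 49.6   16.44 -30.9 ] [1.000e-03 1.334e+00 1.000e-03]
```

```bash
python3 -m pendant '[[[49.6,4.6,-30.9,0,1.334,0,9],[49.6,4.6,-30.9,0,1.334,0,9],[49.6,4.6,-30.9,0,1.334,0,9],[49.6,4.6,-30.9,0,1.334,0,9],[49.6,4.6,-30.9,0,1.334,0,9],[49.6,4.6,-30.9,0,1.334,0,9],[49.6,4.6,-30.9,0,1.334,0,9],[49.6,4.6,-30.9,0,1.334,0,9],[49.6,4.6,-30.9,0,1.334,0,9],[49.6,4.6,-30.9,0,1.334,0,9],[49.6,4.6,-30.9,0,1.334,0,9],[49.6,4.6,-30.9,0,1.334,0,9],[49.6,4.6,-30.9,0,1.334,0,9],[49.6,4.6,-30.9,0,1.334,0,9],[49.6,4.6,-30.9,0,1.334,0,9],[49.6,4.6,-30.9,0,1.334,0,9],[49.6,4.6,-30.9,0,1.334,0,9],[49.6,4.6,-30.9,0,1.334,0,9]]]' 20; python3 go.py 540.5 13.5 180 -98.5 540.5 13.5 62 -98.5
python3 - <<'E'
from h import *
c=cam("top"); save(c,"a1.png",(180,130,380,290),4)
W=cloud(c);
E
```

```text
time: 1.9
tool_pos: [0.5406, 0.0148, 0.181]
tool_rot: [-1.57, 0.0, -1.718]
contact_force: [0.1, 0.0, -0.1]
opening: 0.09
t 1.9 pos [540.6  14.8 181. ] rot [-1.57   0.    -1.718] F [ 0.1  0.  -0.1] op 90.0 q [-0.11  0.41  1.55  0.    1.18  0.03]
(540.5, 13.5, 180.0, -98.5) -> [0.13 0.1  0.01] [-0.     0.002 -0.   ]
(540.5, 13.5, 62.0, -98.5) -> [ 0.13 11.9   0.  ] [-0.     0.002 -0.   ]
```

View pics/a1.png

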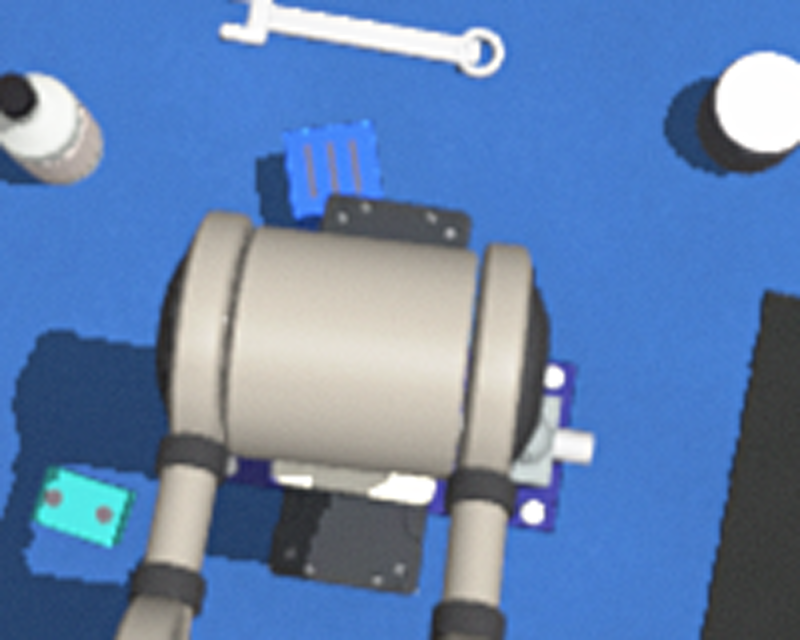

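The gripper (crop centre ~ (360,380)) sits over the guard with the jaws across the stand's x. Descend and grip.

```bash
python3 -m pendant '[[[0.1,4,0,0,0,0,9],[0.1,8,0,0,0,0,9],[0.1,10,0,0,0,0,9],[0.1,11.9,0,0,0,0,9],[0.1,11.9,0,0,0,0,9],[0.1,11.9,0,0,0,0,9],[0.1,11.9,0,0,0,0,4.5],[0.1,11.9,0,0,0,0,4.5],[0.1,11.9,0,0,0,0,4.5],[0.1,11.9,0,0,0,0,4.5],[0.1,11.9,0,0,0,0,4.5],[0.1,11.9,0,0,0,0,4.5],[0.1,11.9,0,0,0,0,4.5]]]' 20; python3 go.py 540.5 13.5 180 -98.5
python3 -c "
from numpy import *
a=radians(-12);u=array([cos(a),sin(a)]);v=array([-sin(a),cos(a)])
for n,x,y in [('g',0,42),('d',58,-40),('f',-58,-40)]: print(n,array([494.2,-290])+x*u+y*v)"
```

```text
time: 3.25
tool_pos: [0.5405, 0.0131, 0.0619]
tool_rot: [-1.571, 0.0, -1.719]
contact_force: [-1.6, 1.1, 4.2]
opening: 0.0539
t 3.2 pos [540.5  13.1  61.9] rot [-1.571  0.    -1.719] F [-1.6  1.1  4.2] op 53.9 q [-0.12  0.56  1.69  0.    0.9   0.03]
(540.5, 13.5, 180.0, -98.5) -> [-4.000e-02 -1.181e+01 -1.000e-02] [ 0.  0. -0.]
g [ 502.93229101 -248.91780077]
d [ 542.61609321 -341.1847821 ]
f [ 429.15097152 -317.06702596]
```

```bash
python3 -m pendant '[[[0,-1.5,0,0,0,0,4.5],[0,-4.5,0,0,0,0,4.5],[0,-8,0,0,0,0,4.5],[0,-11,0,0,0,0,4.5],[0,-12,0,0,0,0,4.5],[2,-12,0,0,0,0,4.5],[5,-12,0,0,0,0,4.5],[9,-12,0,0,0,0,4.5],[13,-12,0.1,0,0,0,4.5],[17,-12,0.1,0,0,0,4.5],[21,-12,0.1,0,0,0,4.5],[24,-12,0.2,0,0,0,4.5],[26,-12,0.2,0,0,0,4.5],[26.5,-12,0.2,0,0,0,4.5],[26.5,-12,0.2,0,0,0,4.5],[26.5,-12,0.2,0,0,0,4.5]]]' 20; python3 go.py 503 -249 180 -98.5 503 -249 56 -98.5 503 -249 53.9 -98.5
```

```text
time: 4.85
tool_pos: [0.5035, -0.2482, 0.181]
tool_rot: [-1.572, 0.001, -1.718]
contact_force: [0.7, -0.1, -1.8]
opening: 0.0537
t 4.8 pos [ 503.5 -248.2  181. ] rot [-1.572e+00  1.000e-03 -1.718e+00] F [ 0.7 -0.1 -1.8] op 53.7 q [-0.59  0.45  1.49  0.    1.2  -0.45]
(503.0, -249.0, 180.0, -98.5) -> [ 0.08  0.1  -0.04] [ 0.001  0.001 -0.001]
(503.0, -249.0, 56.0, -98.5) -> [ 0.1  12.5  -0.02] [ 0.001  0.001 -0.001]
(503.0, -249.0, 53.9, -98.5) -> [ 0.1  12.71 -0.02] [ 0.001  0.001 -0.001]
```

```bash
python3 -m pendant '[[[0.1,3,0,0,0,0,4.5],[0.1,7,0,0,0,0,4.5],[0.1,10,0,0,0,0,4.5],[0.1,12,0,0,0,0,4.5],[0.1,12.3,0,0,0,0,4.5],[0.1,12.5,0,0,0,0,4.5],[0.1,12.65,0,0,0,0,4.5],[0.1,12.7,0,0,0,0,4.5],[0.1,12.7,0,0,0,0,4.5]]]' 20; python3 go.py 503 -249 180 -98.5
```

```text
time: 5.75
tool_pos: [0.5039, -0.2505, 0.0556]
tool_rot: [-1.569, -0.001, -1.719]
contact_force: [-0.8, -0.5, -1.2]
opening: 0.0539
t 5.8 pos [ 503.9 -250.5   55.6] rot [-1.569e+00 -1.000e-03 -1.719e+00] F [-0.8 -0.5 -1.2] op 53.9 q [-0.6   0.6   1.63  0.    0.91 -0.45]
(503.0, -249.0, 180.0, -98.5) -> [ -0.13 -12.44  -0.09] [-0.002  0.     0.001]
```

```bash
python3 -m pendant '[[[0,0,0,0,0,0,4.5],[0,0.1,0,0,0,0,4.5],[0,0.1,0,0,0,0,4.5]]]'; python3 go.py
```

```text
time: 6.05
tool_pos: [0.5036, -0.2505, 0.0539]
tool_rot: [-1.57, -0.0, -1.719]
contact_force: [-1.4, 0.2, -1.0]
opening: 0.0541
t 6.0 pos [ 503.6 -250.5   53.9] rot [-1.57  -0.    -1.719] F [-1.4  0.2 -1. ] op 54.1 q [-0.6   0.6   1.63  0.    0.91 -0.45]
```

```bash
python3 -m pendant '[[[0,0,0,0,0,0,6],[0,0,0,0,0,0,9],[0,0,0,0,0,0,9],[0,0,0,0,0,0,9],[0,-3,0,0,0,0,9],[0,-7,0,0,0,0,9],[0,-11,0,0,0,0,9],[-3,-12,0,0,0,0,9],[-8,-12,0,0,0,0,9],[-13,-12,-0.1,0,0,0,9],[-16,-12,-0.1,0,0,0,9],[-17.8,-12,-0.1,0,0,0,9],[-17.8,-12,-0.1,0,0,0,9],[-17.8,-12,-0.1,0,0,0,9],[-17.8,-12,-0.1,0,0,0,9]]]' 30; python3 go.py 528.8 -74.2 59.5 -98.5
python3 - <<'E'
from meas import *
W=cloud(cam("top"))
print("guard",rect(W,reg(W,.43,.57,-.30,-.19,.07,.1)))
E
```

```text
time: 7.55
tool_pos: [0.5286, -0.0751, 0.1736]
tool_rot: [-1.571, -0.0, -1.72]
contact_force: [0.5, -0.1, -0.3]
opening: 0.0902
t 7.5 pos [528.6 -75.1 173.6] rot [-1.571 -0.    -1.72 ] F [ 0.5 -0.1 -0.3] op 90.2 q [-0.28  0.41  1.58 -0.    1.15 -0.14]
(528.8, -74.2, 59.5, -98.5) -> [-9.000e-02  1.141e+01  1.000e-02] [ 0.    -0.001  0.   ]
guard (array([ 505.4, -249.8]), array([56.3, 53.9]), 81.55, 483, np.float64(0.0848))
```

Guard stands on the mat (top z ≈ 84 mm plus bias). Now the domed cap.

```bash
python3 -m pendant '[[[-0.1,4,0,0,0,0,9],[-0.1,8,0,0,0,0,9],[-0.1,10.5,0,0,0,0,9],[-0.1,11.4,0,0,0,0,9],[-0.1,11.4,0,0,0,0,9],[-0.1,11.4,0,0,0,0,9],[-0.1,11.4,0,0,0,0,4.5],[-0.1,11.4,0,0,0,0,4.5],[-0.1,11.4,0,0,0,0,4.5],[-0.1,11.4,0,0,0,0,4.5],[-0.1,11.4,0,0,0,0,4.5],[-0.1,11.4,0,0,0,0,4.5],[-0.1,11.4,0,0,0,0,4.5],[-0.1,11.4,0,0,0,0,4.5]]]' 35; python3 go.py 542.5 -341 170 -98.5
```

```text
time: 9.0
tool_pos: [0.5285, -0.073, 0.0598]
tool_rot: [-1.572, 0.0, -1.719]
contact_force: [-3.0, 1.1, 4.5]
opening: 0.0537
t 9.0 pos [528.5 -73.   59.8] rot [-1.572  0.    -1.719] F [-3.   1.1  4.5] op 53.7 q [-0.28  0.55  1.71  0.    0.88 -0.13]
(542.5, -341.0, 170.0, -98.5) -> [ 26.3  -11.02   5.33] [ 0.001  0.    -0.   ]
```

```bash
python3 -m pendant '[[[0,-1.5,0,0,0,0,4.5],[0,-4,0,0,0,0,4.5],[0,-8,0,0,0,0,4.5],[0,-11,0,0,0,0,4.5],[2,-11,0.4,0,0,0,4.5],[5,-11,1,0,0,0,4.5],[9,-11,1.8,0,0,0,4.5],[13,-11,2.6,0,0,0,4.5],[17,-11,3.4,0,0,0,4.5],[21,-11,4.3,0,0,0,4.5],[24,-11,5,0,0,0,4.5],[26.3,-11,5.3,0,0,0,4.5],[26.3,-11,5.3,0,0,0,4.5],[26.3,-11,5.3,0,0,0,4.5],[26.3,-11,5.3,0,0,0,4.5]]]'; python3 go.py 542.5 -341 8.8 -98.5
```

```text
time: 10.5
tool_pos: [0.5424, -0.3401, 0.1689]
tool_rot: [-1.572, 0.001, -1.718]
contact_force: [-0.0, 0.3, -4.1]
opening: 0.0533
t 10.5 pos [ 542.4 -340.1  168.9] rot [-1.572e+00  1.000e-03 -1.718e+00] F [-0.   0.3 -4.1] op 53.3 q [-0.68  0.6   1.26  0.    1.28 -0.53]
(542.5, -341.0, 8.8, -98.5) -> [ 0.11 16.01  0.04] [ 0.001  0.001 -0.001]
```

```bash
python3 -m pendant '[[[0.1,4,0,0,0,0,4.5],[0.1,8,0,0,0,0,4.5],[0.1,12,0,0,0,0,4.5],[0.1,15,0,0,0,0,4.5],[0.1,15.5,0,0,0,0,4.5],[0.1,15.7,0,0,0,0,4.5],[0.1,15.85,0,0,0,0,4.5],[0.1,15.85,0,0,0,0,4.5],[0.1,15.85,0,0,0,0,4.5]]]'; python3 go.py 542.5 -341 8.8 -98.5
```

```text
time: 11.4
tool_pos: [0.5431, -0.3426, 0.0129]
tool_rot: [-1.568, -0.001, -1.719]
contact_force: [-0.2, 0.4, -4.1]
opening: 0.0534
t 11.4 pos [ 543.1 -342.6   12.9] rot [-1.568e+00 -1.000e-03 -1.719e+00] F [-0.2  0.4 -4.1] op 53.4 q [-0.68  0.77  1.41  0.    0.96 -0.53]
(542.5, -341.0, 8.8, -98.5) -> [-0.15  0.41 -0.08] [-0.002  0.     0.001]
```

```bash
python3 -m pendant '[[[0,0,0,0,0,0,4.5],[0,0.1,0,0,0,0,4.5],[0,0.1,0,0,0,0,4.5],[0,0.1,0,0,0,0,4.5],[0,0.1,0,0,0,0,4.5]]]'; python3 go.py 542.5 -341 8.8 -98.5
```

```text
time: 11.9
tool_pos: [0.5423, -0.3421, 0.0101]
tool_rot: [-1.571, 0.0, -1.719]
contact_force: [0.1, -0.8, -4.7]
opening: 0.0538
t 11.9 pos [ 542.3 -342.1   10.1] rot [-1.571  0.    -1.719] F [ 0.1 -0.8 -4.7] op 53.8 q [-0.68  0.77  1.41  0.    0.96 -0.53]
(542.5, -341.0, 8.8, -98.5) -> [-0.11  0.13  0.  ] [ 0.  0. -0.]
```

```bash
python3 -m pendant '[[[0,0.1,0,0,0,0,4.5],[0,0.15,0,0,0,0,4.5],[0,0.15,0,0,0,0,4.5]]]'; python3 go.py 542.5 -341 8.8 -98.5 553.9 94.1 175 -98.5
```

```text
time: 12.2
tool_pos: [0.5423, -0.342, 0.0089]
tool_rot: [-1.571, 0.0, -1.719]
contact_force: [-1.3, 0.3, -2.1]
opening: 0.0537
t 12.2 pos [ 542.3 -342.     8.9] rot [-1.571  0.    -1.719] F [-1.3  0.3 -2.1] op 53.7 q [-0.68  0.77  1.41  0.    0.95 -0.53]
(542.5, -341.0, 8.8, -98.5) -> [-0.11  0.01  0.  ] [-0.  0. -0.]
(553.9, 94.1, 175.0, -98.5) -> [-43.31 -16.61  -5.28] [-0.  0. -0.]
```

Seated (domed cap regrasp pose: 542.3, −342.0, 8.9). Release and go to above the flat cap.

```bash
python3 -m pendant '[[[0,0,0,0,0,0,6],[0,0,0,0,0,0,9],[0,0,0,0,0,0,9],[0,0,0,0,0,0,9],[0,-4,0,0,0,0,9],[0,-8,0,0,0,0,9],[0,-12,0,0,0,0,9],[0,-16.6,0,0,0,0,9],[-4,-16.6,-0.5,0,0,0,9],[-9,-16.6,-1,0,0,0,9],[-14,-16.6,-1.7,0,0,0,9],[-19,-16.6,-2.3,0,0,0,9],[-24,-16.6,-2.9,0,0,0,9],[-29,-16.6,-3.5,0,0,0,9],[-34,-16.6,-4.1,0,0,0,9],[-39,-16.6,-4.7,0,0,0,9],[-43.3,-16.6,-5.3,0,0,0,9],[-43.3,-16.6,-5.3,0,0,0,9],[-43.3,-16.6,-5.3,0,0,0,9],[-43.3,-16.6,-5.3,0,0,0,9]]]'; python3 go.py 553.9 94.1 59.8 -98.5
python3 - <<'E'
from meas import *
W=cloud(cam("top"))
print("guard",rect(W,reg(W,.43,.57,-.30,-.19,.07,.1)),"dome",rect(W,reg(W,.49,.61,-.39,-.30,.015,.06)))
E
```

```text
time: 14.2
tool_pos: [0.5538, 0.093, 0.1748]
tool_rot: [-1.571, -0.0, -1.72]
contact_force: [0.8, -0.3, 0.3]
opening: 0.09
t 14.2 pos [553.8  93.  174.8] rot [-1.571 -0.    -1.72 ] F [ 0.8 -0.3  0.3] op 90.0 q [ 0.03  0.45  1.5  -0.    1.19  0.18]
(553.9, 94.1, 59.8, -98.5) -> [-1.10e-01  1.15e+01 -1.00e-02] [-0. -0.  0.]
guard (array([ 505.3, -250. ]), array([56.5, 54. ]), 81.75, 536, np.float64(0.0847)) dome (array([ 544. , -342.9]), array([37.5, 54.4]), 82.77, 326, np.float64(0.0299))
```

```bash
python3 -m pendant '[[[-0.1,4,0,0,0,0,9],[-0.1,8,0,0,0,0,9],[-0.1,10.5,0,0,0,0,9],[-0.1,11.4,0,0,0,0,9],[-0.1,11.5,0,0,0,0,9],[-0.1,11.5,0,0,0,0,9],[-0.1,11.5,0,0,0,0,4.5],[-0.1,11.5,0,0,0,0,4.5],[-0.1,11.5,0,0,0,0,4.5],[-0.1,11.5,0,0,0,0,4.5],[-0.1,11.5,0,0,0,0,4.5],[-0.1,11.5,0,0,0,0,4.5],[-0.1,11.5,0,0,0,0,4.5],[-0.1,11.5,0,0,0,0,4.5]]]' 35; python3 go.py 429 -317 170 -98.5
```

```text
time: 15.65
tool_pos: [0.5536, 0.0951, 0.0599]
tool_rot: [-1.571, 0.0, -1.719]
contact_force: [-2.9, 0.2, 4.4]
opening: 0.0538
t 15.7 pos [553.6  95.1  59.9] rot [-1.571  0.    -1.719] F [-2.9  0.2  4.4] op 53.8 q [0.03 0.59 1.63 0.   0.93 0.18]
(429.0, -317.0, 170.0, -98.5) -> [ 42.6  -11.01  -6.26] [ 0.  0. -0.]
```

```bash
python3 -m pendant '[[[0,-1.5,0,0,0,0,4.5],[0,-4,0,0,0,0,4.5],[0,-8,0,0,0,0,4.5],[0,-11,0,0,0,0,4.5],[2,-11,-0.3,0,0,0,4.5],[5,-11,-0.7,0,0,0,4.5],[9,-11,-1.3,0,0,0,4.5],[13,-11,-1.9,0,0,0,4.5],[17,-11,-2.5,0,0,0,4.5],[21,-11,-3.1,0,0,0,4.5],[25,-11,-3.7,0,0,0,4.5],[29,-11,-4.3,0,0,0,4.5],[33,-11,-4.9,0,0,0,4.5],[37,-11,-5.5,0,0,0,4.5],[40,-11,-6,0,0,0,4.5],[42.6,-11,-6.3,0,0,0,4.5],[42.6,-11,-6.3,0,0,0,4.5],[42.6,-11,-6.3,0,0,0,4.5],[42.6,-11,-6.3,0,0,0,4.5]]]'; python3 go.py 429 -317 8.9 -98.5
```

```text
time: 17.55
tool_pos: [0.4288, -0.3162, 0.1692]
tool_rot: [-1.572, 0.001, -1.718]
contact_force: [0.6, -0.6, -3.2]
opening: 0.0538
t 17.6 pos [ 428.8 -316.2  169.2] rot [-1.572e+00  1.000e-03 -1.718e+00] F [ 0.6 -0.6 -3.2] op 53.8 q [-0.78  0.41  1.59  0.    1.14 -0.63]
(429.0, -317.0, 8.9, -98.5) -> [ 0.1  16.03  0.05] [ 0.001  0.001 -0.001]
```

```bash
python3 -m pendant '[[[0.1,4,0,0,0,0,4.5],[0.1,8,0,0,0,0,4.5],[0.1,12,0,0,0,0,4.5],[0.1,15,0,0,0,0,4.5],[0.1,15.5,0,0,0,0,4.5],[0.1,15.8,0,0,0,0,4.5],[0.1,15.9,0,0,0,0,4.5],[0.1,15.9,0,0,0,0,4.5],[0.1,15.9,0,0,0,0,4.5],[0.1,15.9,0,0,0,0,4.5],[0.1,15.9,0,0,0,0,4.5]]]'; python3 go.py 429 -317 8.9 -98.5
```

```text
time: 18.65
tool_pos: [0.4288, -0.3182, 0.0112]
tool_rot: [-1.57, -0.0, -1.719]
contact_force: [-0.6, -0.4, -3.0]
opening: 0.0536
t 18.6 pos [ 428.8 -318.2   11.2] rot [-1.57  -0.    -1.719] F [-0.6 -0.4 -3. ] op 53.6 q [-0.78  0.63  1.74  0.    0.77 -0.63]
(429.0, -317.0, 8.9, -98.5) -> [-0.13  0.23  0.  ] [-0.001  0.     0.   ]
```

```bash
python3 -m pendant '[[[0,0.1,0,0,0,0,4.5],[0,0.2,0,0,0,0,4.5],[0,0.23,0,0,0,0,4.5],[0,0.23,0,0,0,0,4.5]]]'; python3 go.py 429 -317 8.9 -98.5 540 8 120 -98.5
```

```text
time: 19.05
tool_pos: [0.4286, -0.3181, 0.0089]
tool_rot: [-1.571, -0.0, -1.719]
contact_force: [-1.6, 1.8, 4.1]
opening: 0.0535
t 19.1 pos [ 428.6 -318.1    8.9] rot [-1.571 -0.    -1.719] F [-1.6  1.8  4.1] op 53.5 q [-0.78  0.63  1.74  0.    0.77 -0.63]
(429.0, -317.0, 8.9, -98.5) -> [-0.11 -0.    0.02] [-0.  0.  0.]
(540.0, 8.0, 120.0, -98.5) -> [-33.89 -11.11   6.21] [-0.  0.  0.]
```

```bash
python3 -m pendant '[[[0,0,0,0,0,0,6],[0,0,0,0,0,0,9],[0,0,0,0,0,0,9],[0,0,0,0,0,0,9],[0,-4,0,0,0,0,9],[0,-8,0,0,0,0,9],[0,-12,0,0,0,0,9],[0,-16,0,0,0,0,9],[0,-16,0,0,0,0,9],[0,-16,0,0,0,0,9]]]'; python3 go.py 540 8 120 -98.5
python3 - <<'E'
from meas import *
c=cam("top");W=cloud(c);s=cam("side");save(s,"s1.png",s=1.4)
hsv=cv2.cvtColor(c["image"],cv2.COLOR_RGB2HSV)
print("shaft",rect(W,reg(W,.46,.62,-.15,.17,.058,.08)))
Ws=cloud(s);print("shaft",rect(Ws,reg(Ws,.46,.62,-.15,.17,.060,.08)))
print("dome",rect(Ws,reg(Ws,.49,.61,-.39,-.30,.015,.06)),"flat",rect(Ws,reg(Ws,.37,.49,-.38,-.27,.015,.05)))
E
```

```text
time: 20.05
tool_pos: [0.4288, -0.3182, 0.169]
tool_rot: [-1.569, -0.001, -1.719]
contact_force: [0.2, -0.9, -0.1]
opening: 0.0902
t 20.1 pos [ 428.8 -318.2  169. ] rot [-1.569e+00 -1.000e-03 -1.719e+00] F [ 0.2 -0.9 -0.1] op 90.2 q [-0.78  0.41  1.59  0.    1.14 -0.63]
(540.0, 8.0, 120.0, -98.5) -> [-33.91   4.87   6.18] [-0.002  0.     0.001]
shaft (array([541.2,   8. ]), array([250.2,  53. ]), 81.67, 805, np.float64(0.0635))
shaft (array([544.8,  42. ]), array([183. ,  26.5]), 80.25, 314, np.float64(0.0647))
dome (array([ 542. , -343.9]), array([39.3, 56.4]), 80.67, 472, np.float64(0.029)) flat (array([ 433.8, -301.2]), array([84.2, 59.8]), 71.27, 675, np.float64(0.0348))
```

View pics/s1.png

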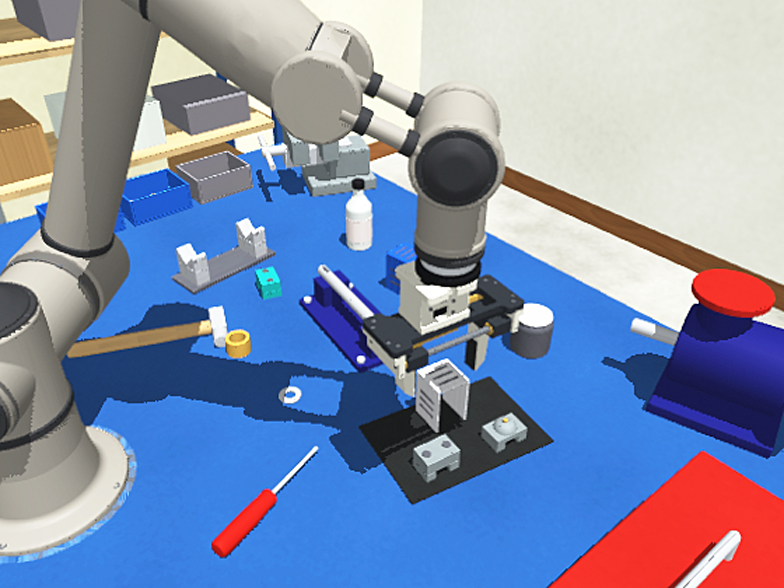

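Side view: guard (443,395), flat cap (437,455) and domed cap (504,428) all stand upright on the mat, and the shaft lies bare in the stand. Shaft next.

```bash
python3 -m pendant '[[[-4,0,0.8,0,0,0,9],[-9,0,1.6,0,0,0,9],[-14,0,2.5,0,0,0,9],[-19,0,3.5,0,0,0,9],[-24,0,4.4,0,0,0,9],[-29,0,5.3,0,0,0,9],[-33.9,0,6.3,0,0,0,7],[-33.9,0,6.3,0,0,0,7],[-33.9,4,6.3,0,0,0,7],[-33.9,6,6.3,0,0,0,7],[-33.9,6,6.3,0,0,0,7],[-33.9,6,6.3,0,0,0,7]]]'; python3 go.py 541.1 8 36.5 -98.4
```

```text
time: 21.35
tool_pos: [0.5405, 0.0075, 0.1078]
tool_rot: [-1.573, -0.0, -1.719]
contact_force: [1.0, -0.6, -0.6]
opening: 0.0698
t 21.4 pos [540.5   7.5 107.8] rot [-1.573 -0.    -1.719] F [ 1.  -0.6 -0.6] op 69.8 q [-0.13  0.49  1.64  0.    1.01  0.02]
(541.1, 8.0, 36.5, -98.4) -> [-0.06  7.13  0.07] [ 0.002 -0.002  0.   ]
```

```bash
python3 -m pendant '[[[0,3,0.1,0,0,0,7],[0,5,0.1,0,0,0,7],[0,7,0.1,0,0,0,7],[0,7.1,0.1,0,0,0,7],[0,7.1,0.1,0,0,0,7],[0,7.1,0.1,0,0,0,1.5],[0,7.1,0.1,0,0,0,1.5],[0,7.1,0.1,0,0,0,1.5],[0,7.1,0.1,0,0,0,1.5],[0,7.1,0.1,0,0,0,1.5],[0,7.1,0.1,0,0,0,1.5],[0,7.1,0.1,0,0,0,1.5],[0,7.1,0.1,0,0,0,1.5],[0,7.1,0.1,0,0,0,1.5],[0,7.1,0.1,0,0,0,1.5]]]' 50; python3 go.py 541 8 150 -98.5
```

```text
time: 22.85
tool_pos: [0.5409, 0.008, 0.0373]
tool_rot: [-1.573, 0.0, -1.719]
contact_force: [-6.0, 0.4, 4.4]
opening: 0.0185
t 22.9 pos [540.9   8.   37.3] rot [-1.573  0.    -1.719] F [-6.   0.4  4.4] op 18.5 q [-0.13  0.59  1.7   0.    0.85  0.02]
(541.0, 8.0, 150.0, -98.5) -> [-0.000e+00 -1.127e+01 -1.000e-02] [ 0.002  0.001 -0.   ]
```

```bash
python3 -m pendant '[[[0,-1,0,0,0,0,1.5],[0,-3,0,0,0,0,1.5],[0,-6,0,0,0,0,1.5],[0,-9,0,0,0,0,1.5],[0,-12,0,0,0,0,1.5],[0,-12,0,0,0,0,1.5],[0,-12,0,0,0,0,1.5],[0,-12,0,0,0,0,1.5]]]'; python3 go.py 462 332.3 150 -173.4
python3 - <<'E'
from meas import *
c=cam("side");save(c,"s2.png",(150,130,430,330),2.5)
W=cloud(c)
E
```

```text
time: 23.65
tool_pos: [0.5407, 0.0079, 0.1553]
tool_rot: [-1.575, -0.0, -1.719]
contact_force: [0.5, 0.4, -7.3]
opening: 0.0189
t 23.6 pos [540.7   7.9 155.3] rot [-1.575 -0.    -1.719] F [ 0.5  0.4 -7.3] op 18.9 q [-0.13  0.44  1.58  0.    1.12  0.02]
(462.0, 332.3, 150.0, -173.4) -> [-30.92   0.58 -12.56] [0.003 1.308 0.002]
```

View pics/s2.png

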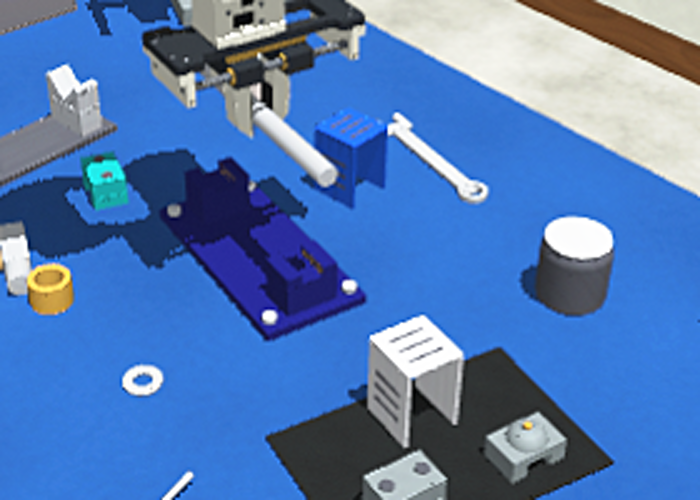

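The shaft hangs level in the jaws at crop (290,145). Turn it and carry it to the rest.

```bash
python3 -m pendant '[[[-1,0,-0.4,0,0.04,0,1.5],[-3,0,-1.2,0,0.13,0,1.5],[-6,0,-2.4,0,0.25,0,1.5],[-9,0,-3.7,0,0.38,0,1.5],[-12,0,-4.9,0,0.5,0,1.5],[-15,0,-6.1,0,0.63,0,1.5],[-18,0,-7.3,0,0.76,0,1.5],[-21,0,-8.5,0,0.89,0,1.5],[-24,0,-9.8,0,1.02,0,1.5],[-27,0,-11,0,1.14,0,1.5],[-29,0,-11.8,0,1.23,0,1.5],[-30.5,0.3,-12.4,0,1.29,0,1.5],[-30.9,0.5,-12.6,0,1.308,0,1.5],[-30.9,0.5,-12.6,0,1.308,0,1.5],[-30.9,0.5,-12.6,0,1.308,0,1.5],[-30.9,0.5,-12.6,0,1.308,0,1.5]]]'; python3 go.py 462 332.3 60 -173.4
python3 - <<'E'
from meas import *
for n in("top","side"):
    c=cam(n);W=cloud(c);m=reg(W,.28,.65,.22,.43,.15,.187);p=W[m]; print(n,rect(W,m),[ (round(x,3), W[m&(abs(W[...,0]-x)<.01)].mean(0).round(4).tolist()) for x in(.35,.38,.52,.55,.57)])
    save(c,"h%s.png"%n,(60,150,300,330) if n=="top" else(80,100,320,280),3)
E
```

```text
time: 25.3
tool_pos: [0.4632, 0.3311, 0.1523]
tool_rot: [-1.57, -0.0, -3.027]
contact_force: [0.6, 0.1, -6.2]
opening: 0.0187
t 25.3 pos [463.2 331.1 152.3] rot [-1.57  -0.    -3.027] F [ 0.6  0.1 -6.2] op 18.7 q [ 0.49  0.49  1.51 -0.    1.14  1.94]
(462.0, 332.3, 60.0, -173.4) -> [ 0.1   9.23 -0.14] [-0.    -0.001  0.   ]
top (array([466.1, 322. ]), array([249.9,  37.3]), 6.53, 742, np.float64(0.1777)) [(0.35, [0.3506, 0.3148, 0.178]), (0.38, [0.3797, 0.3181, 0.1783]), (0.52, [0.5197, 0.3338, 0.178]), (0.55, [0.5506, 0.3375, 0.1778]), (0.57, [0.5703, 0.3399, 0.1778])]
side (array([463.9, 325.6]), array([ 54.4, 250. ]), 86.47, 613, np.float64(0.1759)) [(0.35, [0.349, 0.3118, 0.1762]), (0.38, [0.38, 0.3152, 0.1769]), (0.52, [0.5193, 0.3279, 0.1721]), (0.55, [0.5505, 0.3313, 0.1725]), (0.57, [0.5701, 0.3364, 0.1771])]
```

View pics/hside.png

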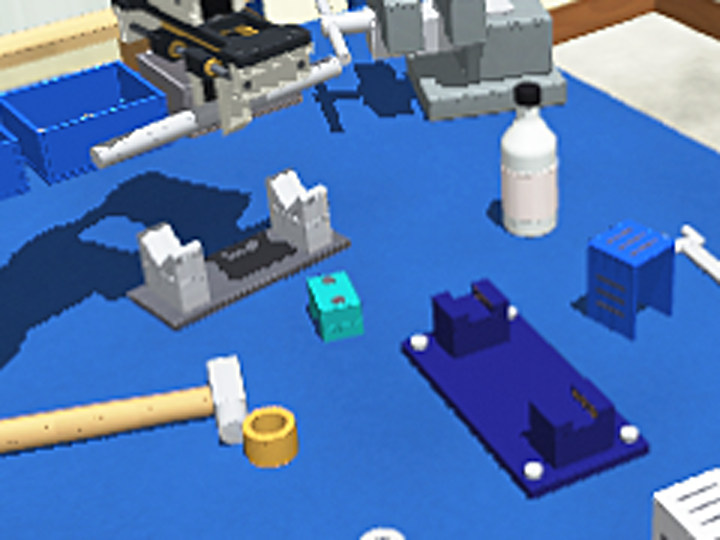

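Shaft is level (z 178 mm at both ends) and within 0.1° of the grooves. Lower it.

```bash
python3 -m pendant '[[[0.1,3,-0.1,0,0,0,1.5],[0.1,6,-0.1,0,0,0,1.5],[0.1,8,-0.1,0,0,0,1.5],[0.1,9,-0.1,0,0,0,1.5],[0.1,9.4,-0.1,0,0,0,1.5],[0.1,9.8,-0.1,0,0,0,1.5],[0.1,10.2,-0.1,0,0,0,1.5],[0.1,10.5,-0.1,0,0,0,1.5],[0.1,10.6,-0.1,0,0,0,1.5],[0.1,10.6,-0.1,0,0,0,1.5],[0.1,10.6,-0.1,0,0,0,1.5]]]'; python3 go.py 462 332.3 42.3 -173.4
```

```text
time: 26.5
tool_pos: [0.4619, 0.333, 0.0467]
tool_rot: [-1.571, 0.001, -3.027]
contact_force: [0.5, 0.3, -6.9]
opening: 0.0188
t 26.5 pos [461.9 333.   46.7] rot [-1.571e+00  1.000e-03 -3.027e+00] F [ 0.5  0.3 -6.9] op 18.8 q [0.49 0.62 1.62 0.   0.91 1.95]
(462.0, 332.3, 42.3, -173.4) -> [-0.    0.44  0.07] [ 0.    -0.    -0.001]
```

```bash
python3 -m pendant '[[[0,0.1,0,0,0,0,1.5],[0,0.2,0,0,0,0,1.5],[0,0.3,0,0,0,0,1.5],[0,0.4,0,0,0,0,1.5],[0,0.4,0,0,0,0,1.5],[0,0.4,0,0,0,0,1.5]]]'; python3 go.py 462 332.3 42.3 -173.4
```

```text
time: 27.1
tool_pos: [0.4619, 0.3333, 0.0426]
tool_rot: [-1.571, 0.001, -3.027]
contact_force: [0.3, 1.9, -4.5]
opening: 0.0187
t 27.1 pos [461.9 333.3  42.6] rot [-1.571e+00  1.000e-03 -3.027e+00] F [ 0.3  1.9 -4.5] op 18.7 q [0.49 0.62 1.62 0.   0.9  1.95]
(462.0, 332.3, 42.3, -173.4) -> [-0.    0.03  0.1 ] [ 0.001 -0.    -0.001]
```

```bash
python3 -m pendant '[[[0,0.05,0,0,0,0,1.8],[0,0.05,0,0,0,0,2.2],[0,0.05,0,0,0,0,3],[0,0,0,0,0,0,5],[0,0,0,0,0,0,7],[0,0,0,0,0,0,7],[0,0,0,0,0,0,7],[0,-3,0,0,0,0,7],[0,-7,0,0,0,0,9],[0,-11,0,0,0,0,9],[0,-13,0,0,0,0,9],[0,-13,0,0,0,0,9],[0,-13,0,0,0,0,9]]]'; python3 go.py 428.6 -318.1 170 -98.5
python3 - <<'E'
from meas import *
for n in("top","side"):
    c=cam(n);W=cloud(c);m=reg(W,.28,.65,.22,.43,.055,.085); print(n,rect(W,m),[ (round(x,3), W[m&(abs(W[...,0]-x)<.006)].mean(0).round(4).tolist()) for x in(.35,.58)])
    if n=="side": save(c,"j.png",(80,100,320,280),3)
E
```

```text
time: 28.4
tool_pos: [0.4615, 0.3327, 0.1722]
tool_rot: [-1.571, -0.0, -3.027]
contact_force: [-0.0, 0.4, -0.3]
opening: 0.0895
t 28.4 pos [461.5 332.7 172.2] rot [-1.571 -0.    -3.027] F [-0.   0.4 -0.3] op 89.5 q [0.49 0.47 1.48 0.   1.19 1.95]
(428.6, -318.1, 170.0, -98.5) -> [10.73  0.22 64.28] [ 0.    -1.308  0.   ]
top (array([464.1, 332.9]), array([250.1,  59.9]), 6.66, 918, np.float64(0.0667)) [(0.35, [0.3494, 0.3175, 0.0682]), (0.58, [0.5804, 0.3434, 0.0686])]
side (array([461.9, 330.4]), array([253.5,  63.2]), 6.32, 819, np.float64(0.0676)) [(0.35, [0.3504, 0.3152, 0.0673]), (0.58, [0.5803, 0.3412, 0.068])]
```

View pics/j.png

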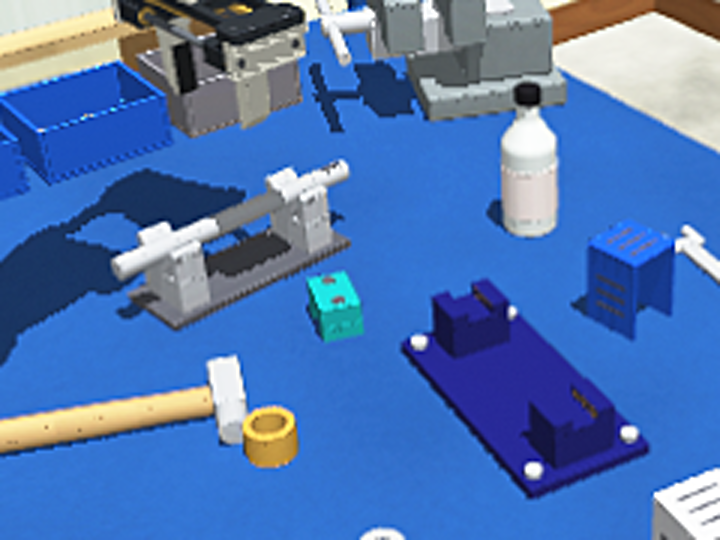

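The shaft lies in both V-blocks (crop (125,262) to (340,172)), axis about 60 mm up. Centre is about 2 mm from the rest's middle. Now return the parts, flat cap first.

```bash
python3 -m pendant '[[[0.5,0,3,0,-0.07,0,9],[1.2,0,7,0,-0.15,0,9],[2,0,12,0,-0.25,0,9],[2.8,0,17,0,-0.36,0,9],[3.6,0,22,0,-0.47,0,9],[4.5,0,27,0,-0.58,0,9],[5.3,0,32,0,-0.69,0,9],[6.2,0,37,0,-0.8,0,9],[7,0,42,0,-0.91,0,9],[7.8,0,47,0,-1.02,0,9],[8.7,0,52,0,-1.13,0,9],[9.5,0,57,0,-1.23,0,9],[10.3,0,62,0,-1.29,0,9],[10.7,0.2,64.3,0,-1.308,0,9],[10.7,0.2,64.3,0,-1.308,0,9],[10.7,0.2,64.3,0,-1.308,0,9],[10.7,0.2,64.3,0,-1.308,0,9],[10.7,0.2,64.3,0,-1.308,0,9]]]'; python3 go.py 428.6 -318.1 9.3 -98.5
```

```text
time: 30.3
tool_pos: [0.4292, -0.3167, 0.1702]
tool_rot: [-1.571, 0.001, -1.717]
contact_force: [0.5, -0.2, 0.4]
opening: 0.0898
t 30.3 pos [ 429.2 -316.7  170.2] rot [-1.571e+00  1.000e-03 -1.717e+00] F [ 0.5 -0.2  0.4] op 89.8 q [-0.78  0.41  1.59  0.    1.15 -0.63]
(428.6, -318.1, 9.3, -98.5) -> [ 0.16 16.09 -0.03] [ 0.001  0.002 -0.001]
```

```bash
python3 -m pendant '[[[0.1,4,0,0,0,0,9],[0.1,8,0,0,0,0,9],[0.1,12,0,0,0,0,9],[0.1,15,0,0,0,0,9],[0.1,16,0,0,0,0,9],[0.1,16,0,0,0,0,9],[0.1,16,0,0,0,0,9],[0.1,16,0,0,0,0,9]]]'; python3 go.py 428.6 -318.1 9 -98.5
```

```text
time: 31.1
tool_pos: [0.43, -0.3198, 0.0122]
tool_rot: [-1.568, -0.002, -1.718]
contact_force: [-0.0, -0.3, 0.4]
opening: 0.0897
t 31.1 pos [ 430.  -319.8   12.2] rot [-1.568 -0.002 -1.718] F [-0.  -0.3  0.4] op 89.7 q [-0.78  0.62  1.74  0.    0.77 -0.64]
(428.6, -318.1, 9.0, -98.5) -> [-0.15  0.32 -0.16] [-0.003  0.001  0.002]
```

```bash
python3 -m pendant '[[[0,0.1,0,0,0,0,9],[0,0.1,0,0,0,0,9],[0,0.1,0,0,0,0,9]]]'; python3 go.py 428.6 -318.1 9 -98.5
```

```text
time: 31.4
tool_pos: [0.4291, -0.3193, 0.0099]
tool_rot: [-1.57, -0.0, -1.719]
contact_force: [-0.1, -0.3, 0.2]
opening: 0.0899
t 31.4 pos [ 429.1 -319.3    9.9] rot [-1.57  -0.    -1.719] F [-0.1 -0.3  0.2] op 89.9 q [-0.78  0.63  1.74  0.    0.77 -0.64]
(428.6, -318.1, 9.0, -98.5) -> [-0.11  0.09 -0.07] [-0.001  0.     0.   ]
```

Grip.

```bash
python3 -m pendant '[[[-0.1,0.1,0,0,0,0,9],[-0.1,0.1,0,0,0,0,9],[-0.1,0.1,0,0,0,0,4.5],[-0.1,0.1,0,0,0,0,4.5],[-0.1,0.1,0,0,0,0,4.5],[-0.1,0.1,0,0,0,0,4.5],[-0.1,0.1,0,0,0,0,4.5],[-0.1,0.1,0,0,0,0,4.5],[-0.1,0.1,0,0,0,0,4.5],[-0.1,0.1,0,0,0,0,4.5],[-0.1,-1,0,0,0,0,4.5],[-0.1,-4,0,0,0,0,4.5],[-0.1,-8,0,0,0,0,4.5],[-0.1,-12,0,0,0,0,4.5],[-0.1,-16,0,0,0,0,4.5],[-0.1,-16,0,0,0,0,4.5],[-0.1,-16,0,0,0,0,4.5]]]' 35; python3 go.py 553.6 95.1 170 -98.5
```

```text
time: 33.1
tool_pos: [0.429, -0.318, 0.1702]
tool_rot: [-1.57, -0.001, -1.719]
contact_force: [0.1, 0.3, -4.4]
opening: 0.0537
t 33.1 pos [ 429.  -318.   170.2] rot [-1.570e+00 -1.000e-03 -1.719e+00] F [ 0.1  0.3 -4.4] op 53.7 q [-0.78  0.41  1.59  0.    1.14 -0.63]
(553.6, 95.1, 170.0, -98.5) -> [-4.27e+01 -1.00e-02  6.23e+00] [-0.001  0.     0.001]
```

```bash
python3 -m pendant '[[[-2,0,0.3,0,0,0,4.5],[-5,0,0.7,0,0,0,4.5],[-9,0,1.3,0,0,0,4.5],[-13,0,1.9,0,0,0,4.5],[-17,0,2.5,0,0,0,4.5],[-21,0,3.1,0,0,0,4.5],[-25,0,3.6,0,0,0,4.5],[-29,0,4.2,0,0,0,4.5],[-33,0,4.8,0,0,0,4.5],[-37,0,5.4,0,0,0,4.5],[-40,0,5.8,0,0,0,4.5],[-42,0,6.1,0,0,0,4.5],[-42.7,0,6.2,0,0,0,4.5],[-42.7,0,6.2,0,0,0,4.5],[-42.7,0,6.2,0,0,0,4.5],[-42.7,5,6.2,0,0,0,4.5],[-42.7,8,6.2,0,0,0,4.5],[-42.7,10,6.2,0,0,0,4.5],[-42.7,10,6.2,0,0,0,4.5],[-42.7,10,6.2,0,0,0,4.5]]]'; python3 go.py 553.6 95.1 60 -98.5
```

```text
time: 35.1
tool_pos: [0.5536, 0.0941, 0.0698]
tool_rot: [-1.571, -0.0, -1.72]
contact_force: [0.1, -0.4, -2.7]
opening: 0.0536
t 35.1 pos [553.6  94.1  69.8] rot [-1.571 -0.    -1.72 ] F [ 0.1 -0.4 -2.7] op 53.6 q [ 0.03  0.58  1.62 -0.    0.95  0.18]
(553.6, 95.1, 60.0, -98.5) -> [-0.1   0.98 -0.01] [-0.    -0.001  0.   ]
```

```bash
python3 -m pendant '[[[-0.1,0.3,0,0,0,0,4.5],[-0.1,0.6,0,0,0,0,4.5],[-0.1,0.8,0,0,0,0,4.5],[-0.1,0.9,0,0,0,0,4.5],[-0.1,0.95,0,0,0,0,4.5],[-0.1,0.95,0,0,0,0,4.5],[-0.1,0.95,0,0,0,0,4.5]]]'; python3 go.py 553.6 95.1 60 -98.5
```

```text
time: 35.8
tool_pos: [0.5536, 0.0961, 0.06]
tool_rot: [-1.571, 0.0, -1.719]
contact_force: [0.8, 0.1, -2.9]
opening: 0.0538
t 35.8 pos [553.6  96.1  60. ] rot [-1.571  0.    -1.719] F [ 0.8  0.1 -2.9] op 53.8 q [0.04 0.59 1.63 0.   0.92 0.18]
(553.6, 95.1, 60.0, -98.5) -> [ 0.1  -0.    0.02] [-0.  0. -0.]
```

```bash
python3 -m pendant '[[[0,0.05,0,0,0,0,4.5],[0,0.05,0,0,0,0,6],[0,0,0,0,0,0,9],[0,0,0,0,0,0,9],[0,0,0,0,0,0,9],[0,-4,0,0,0,0,9],[0,-8,0,0,0,0,9],[0,-11,0,0,0,0,9],[4,-11,0.5,0,0,0,9],[9,-11,1.1,0,0,0,9],[14,-11,1.7,0,0,0,9],[19,-11,2.3,0,0,0,9],[24,-11,3,0,0,0,9],[29,-11,3.6,0,0,0,9],[34,-11,4.2,0,0,0,9],[39,-11,4.8,0,0,0,9],[43.5,-11,5.4,0,0,0,9],[43.5,-11,5.4,0,0,0,9],[43.5,-11,5.4,0,0,0,9],[43.5,-11,5.4,0,0,0,9]]]'; python3 go.py 542.3 -342 9.2 -98.5
python3 - <<'E'
from meas import *
W=cloud(cam("top"))
print("flat",rect(W,reg(W,.50,.60,.06,.13,.083,.10)),"was 553.9 94.1 81.33")
E
```

```text
time: 37.8
tool_pos: [0.5428, -0.341, 0.1698]
tool_rot: [-1.571, 0.001, -1.718]
contact_force: [0.1, 0.5, -0.3]
opening: 0.09
t 37.8 pos [ 542.8 -341.   169.8] rot [-1.571e+00  1.000e-03 -1.718e+00] F [ 0.1  0.5 -0.3] op 90.0 q [-0.68  0.6   1.26  0.    1.28 -0.53]
(542.3, -342.0, 9.2, -98.5) -> [ 0.12 16.06 -0.03] [ 0.     0.001 -0.001]
flat (array([555.1,  94.7]), array([36.2, 53.9]), 81.59, 333, np.float64(0.0898)) was 553.9 94.1 81.33
```

Flat cap is back within about 1.5 mm. Domed cap now.

```bash
python3 -m pendant '[[[0.1,4,0,0,0,0,9],[0.1,8,0,0,0,0,9],[0.1,12,0,0,0,0,9],[0,15,0,0,0,0,9],[0,16,0,0,0,0,9],[0,16,0,0,0,0,9],[0,16,0,0,0,0,9],[0,16,0,0,0,0,9],[0,16,0,0,0,0,9],[0,16,0,0,0,0,9],[0,16,0,0,0,0,9]]]'; python3 go.py 542.3 -342 9 -98.5
```

```text
time: 38.95
tool_pos: [0.543, -0.3424, 0.0105]
tool_rot: [-1.57, -0.0, -1.719]
contact_force: [1.2, -0.5, 0.1]
opening: 0.0904
t 39.0 pos [ 543.  -342.4   10.5] rot [-1.57  -0.    -1.719] F [ 1.2 -0.5  0.1] op 90.4 q [-0.68  0.77  1.41  0.    0.96 -0.53]
(542.3, -342.0, 9.0, -98.5) -> [-0.03  0.15 -0.07] [-0.001  0.     0.   ]
```

```bash
python3 -m pendant '[[[0,0.15,0,0,0,0,9],[0,0.15,0,0,0,0,9],[0,0.15,0,0,0,0,4.5],[0,0.15,0,0,0,0,4.5],[0,0.15,0,0,0,0,4.5],[0,0.15,0,0,0,0,4.5],[0,0.15,0,0,0,0,4.5],[0,0.15,0,0,0,0,4.5],[0,0.15,0,0,0,0,4.5],[0,0.15,0,0,0,0,4.5],[0,-1,0,0,0,0,4.5],[0,-4,0,0,0,0,4.5],[0,-8,0,0,0,0,4.5],[0,-12,0,0,0,0,4.5],[0,-16,0,0,0,0,4.5],[0,-16,0,0,0,0,4.5],[0,-16,0,0,0,0,4.5]]]' 35; python3 go.py 528.5 -73 170 -98.5
```

```text
time: 40.65
tool_pos: [0.5427, -0.3421, 0.1706]
tool_rot: [-1.57, -0.0, -1.719]
contact_force: [-0.1, 0.1, -4.9]
opening: 0.0534
t 40.6 pos [ 542.7 -342.1  170.6] rot [-1.57  -0.    -1.719] F [-0.1  0.1 -4.9] op 53.4 q [-0.68  0.6   1.26  0.    1.28 -0.53]
(528.5, -73.0, 170.0, -98.5) -> [-26.4    0.04  -5.37] [-0.001  0.     0.   ]
```

```bash
python3 -m pendant '[[[-2,0,-0.4,0,0,0,4.5],[-5,0,-1,0,0,0,4.5],[-9,0,-1.8,0,0,0,4.5],[-13,0,-2.7,0,0,0,4.5],[-17,0,-3.5,0,0,0,4.5],[-21,0,-4.3,0,0,0,4.5],[-24,0,-4.9,0,0,0,4.5],[-26,0,-5.3,0,0,0,4.5],[-26.4,0,-5.4,0,0,0,4.5],[-26.4,0,-5.4,0,0,0,4.5],[-26.4,0,-5.4,0,0,0,4.5],[-26.4,5,-5.4,0,0,0,4.5],[-26.4,8,-5.4,0,0,0,4.5],[-26.4,10,-5.4,0,0,0,4.5],[-26.4,10,-5.4,0,0,0,4.5],[-26.4,10,-5.4,0,0,0,4.5],[-26.4,10,-5.4,0,0,0,4.5]]]'; python3 go.py 528.5 -73 59.9 -98.5
```

```text
time: 42.35
tool_pos: [0.5294, -0.0739, 0.0712]
tool_rot: [-1.568, -0.0, -1.719]
contact_force: [0.3, 0.1, -3.9]
opening: 0.0537
t 42.4 pos [529.4 -73.9  71.2] rot [-1.568 -0.    -1.719] F [ 0.3  0.1 -3.9] op 53.7 q [-0.28  0.53  1.7   0.    0.91 -0.13]
(528.5, -73.0, 59.9, -98.5) -> [-0.07  1.13 -0.1 ] [-0.003 -0.     0.   ]
```

```bash
python3 -m pendant '[[[0,0.3,-0.1,0,0,0,4.5],[0,0.6,-0.1,0,0,0,4.5],[0,0.8,-0.1,0,0,0,4.5],[0,0.95,-0.1,0,0,0,4.5],[0,1.05,-0.1,0,0,0,4.5],[0,1.05,-0.1,0,0,0,4.5],[0,1.05,-0.1,0,0,0,4.5]]]'; python3 go.py 528.5 -73 59.9 -98.5
```

```text
time: 43.05
tool_pos: [0.5274, -0.0729, 0.0594]
tool_rot: [-1.571, 0.0, -1.719]
contact_force: [-0.4, 1.1, -5.3]
opening: 0.0538
t 43.0 pos [527.4 -72.9  59.4] rot [-1.571  0.    -1.719] F [-0.4  1.1 -5.3] op 53.8 q [-0.28  0.55  1.71  0.    0.88 -0.13]
(528.5, -73.0, 59.9, -98.5) -> [-0.01 -0.05  0.11] [-0.  0. -0.]
```

```bash
python3 -m pendant '[[[0,0,0.1,0,0,0,4.5],[0,0,0.1,0,0,0,4.5],[0,0,0.1,0,0,0,6],[0,0,0.1,0,0,0,9],[0,0,0.1,0,0,0,9],[0,0,0.1,0,0,0,9],[0,-4,0.1,0,0,0,9],[0,-8,0.1,0,0,0,9],[0,-11,0.1,0,0,0,9],[4,-11,0.2,0,0,0,9],[9,-11,0.3,0,0,0,9],[14,-11,0.3,0,0,0,9],[17.9,-11,0.3,0,0,0,9],[17.9,-11,0.3,0,0,0,9],[17.9,-11,0.3,0,0,0,9],[17.9,-11,0.3,0,0,0,9]]]'; python3 go.py 503.6 -250.5 54.2 -98.5
python3 - <<'E'
from meas import *
W=cloud(cam("top"))
print("dome",rect(W,reg(W,.48,.58,-.11,-.04,.07,.10)),"was 528.8 -74.2 81.5")
E
```

```text
time: 44.65
tool_pos: [0.5039, -0.2494, 0.1694]
tool_rot: [-1.571, 0.001, -1.718]
contact_force: [-0.6, -0.0, -0.7]
opening: 0.0898
t 44.6 pos [ 503.9 -249.4  169.4] rot [-1.571e+00  1.000e-03 -1.718e+00] F [-0.6 -0.  -0.7] op 89.8 q [-0.6   0.46  1.51  0.    1.18 -0.45]
(503.6, -250.5, 54.2, -98.5) -> [ 1.200e-01  1.152e+01 -1.000e-02] [ 0.     0.001 -0.001]
dome (array([530.2, -74.4]), array([36. , 54.2]), 81.54, 332, np.float64(0.0814)) was 528.8 -74.2 81.5
```

Domed cap is back within about 1.5 mm. Guard last.

```bash
python3 -m pendant '[[[0,4,0,0,0,0,9],[0,8,0,0,0,0,9],[0,10.5,0,0,0,0,9],[0,11.5,0,0,0,0,9],[0,11.5,0,0,0,0,9],[0,11.5,0,0,0,0,9],[0,11.5,0,0,0,0,9],[0,11.5,0,0,0,0,4.5],[0,11.5,0,0,0,0,4.5],[0,11.5,0,0,0,0,4.5],[0,11.5,0,0,0,0,4.5],[0,11.5,0,0,0,0,4.5],[0,11.5,0,0,0,0,4.5],[0,11.5,0,0,0,0,4.5],[0,11.5,0,0,0,0,4.5]]]' 20; python3 go.py 503.6 -250.5 181 -98.5
```

```text
time: 46.2
tool_pos: [0.5039, -0.2504, 0.0544]
tool_rot: [-1.571, 0.0, -1.719]
contact_force: [-1.0, -0.5, 1.1]
opening: 0.0543
t 46.2 pos [ 503.9 -250.4   54.4] rot [-1.571  0.    -1.719] F [-1.  -0.5  1.1] op 54.3 q [-0.6   0.6   1.63  0.    0.91 -0.45]
(503.6, -250.5, 181.0, -98.5) -> [ 1.000e-02 -1.266e+01 -3.000e-02] [ 0.  0. -0.]
```

```bash
python3 -m pendant '[[[0,-1.5,0,0,0,0,4.5],[0,-4.5,0,0,0,0,4.5],[0,-8.5,0,0,0,0,4.5],[0,-12,0,0,0,0,4.5],[0,-13,0,0,0,0,4.5],[-2,-13,0,0,0,0,4.5],[-5,-13,-0.1,0,0,0,4.5],[-9,-13,-0.1,0,0,0,4.5],[-13,-13,-0.2,0,0,0,4.5],[-17,-13,-0.2,0,0,0,4.5],[-21,-13,-0.2,0,0,0,4.5],[-24,-13,-0.3,0,0,0,4.5],[-26,-13,-0.3,0,0,0,4.5],[-26.6,-13,-0.3,0,0,0,4.5],[-26.6,-13,-0.3,0,0,0,4.5],[-26.6,-13,-0.3,0,0,0,4.5],[-26.6,-13,-0.3,0,0,0,4.5]]]' 20; python3 go.py 540.5 13.1 62.4 -98.5
```

```text
time: 47.9
tool_pos: [0.54, 0.0119, 0.1841]
tool_rot: [-1.571, -0.0, -1.72]
contact_force: [-0.7, 0.7, -1.4]
opening: 0.0541
t 47.9 pos [540.   11.9 184.1] rot [-1.571 -0.    -1.72 ] F [-0.7  0.7 -1.4] op 54.1 q [-0.12  0.41  1.55 -0.    1.19  0.03]
(540.5, 13.1, 62.4, -98.5) -> [-0.13 12.17  0.04] [ 0.    -0.001  0.   ]
```

```bash
python3 -m pendant '[[[-0.1,4,0,0,0,0,4.5],[-0.1,7,0,0,0,0,4.5],[-0.1,10,0,0,0,0,4.5],[-0.1,11.3,0,0,0,0,4.5],[-0.1,11.7,0,0,0,0,4.5],[-0.1,12,0,0,0,0,4.5],[-0.1,12.1,0,0,0,0,4.5],[-0.1,12.1,0,0,0,0,4.5],[-0.1,12.1,0,0,0,0,4.5],[-0.1,12.1,0,0,0,0,4.5]]]'; python3 go.py 540.5 13.1 62.4 -98.5
```

```text
time: 48.9
tool_pos: [0.5406, 0.0141, 0.064]
tool_rot: [-1.57, 0.0, -1.719]
contact_force: [0.6, -0.0, -1.4]
opening: 0.0538
t 48.9 pos [540.6  14.1  64. ] rot [-1.57   0.    -1.719] F [ 0.6 -0.  -1.4] op 53.8 q [-0.12  0.55  1.69  0.    0.9   0.03]
(540.5, 13.1, 62.4, -98.5) -> [0.1  0.16 0.  ] [-0.001  0.    -0.   ]
```

Lower the last 1.5 mm, release, then retreat straight up and toward the robot's left so the view is clear.

```bash
python3 -m pendant '[[[0.1,0.1,0,0,0,0,4.5],[0.1,0.15,0,0,0,0,4.5],[0.1,0.15,0,0,0,0,4.5],[0.1,0.15,0,0,0,0,4.5],[0.1,0.15,0,0,0,0,6],[0.1,0.15,0,0,0,0,9],[0.1,0.15,0,0,0,0,9],[0.1,0.15,0,0,0,0,9],[0.1,-4,0,0,0,0,9],[0.1,-8,0,0,0,0,9],[0.1,-12,0,0,0,0,9],[4,-14,0,0,0,0,9],[9,-14,0,0,0,0,9],[14,-14,0,0,0,0,9],[19,-14,0,0,0,0,9],[23,-14,0,0,0,0,9],[26,-14,0,0,0,0,9],[26,-14,0,0,0,0,9],[26,-14,0,0,0,0,9],[26,-14,0,0,0,0,9]]]'; python3 go.py
python3 - <<'E'
from meas import *
c=cam("top");W=cloud(c)
g=lambda nm,*a:print(nm,*rect(W,reg(W,*a)))
g("guard 540.5 13.5 81.5",.49,.59,-.03,.05,.085,.10)
g("flat 553.9 94.1",.50,.60,.06,.13,.083,.10)
g("dome 528.8 -74.2",.48,.58,-.11,-.04,.070,.10)
g("shaft+V",.28,.65,.22,.43,.055,.085)
g("bottle 722.5 226.7",.6,.85,.15,.32,.02,.2); g("tin 737.7 -225.2",.6,.85,-.32,-.15,.02,.1)
save(cam("side"),"end.png",s=1.4)
E
```

```text
time: 50.9
tool_pos: [0.502, -0.242, 0.2033]
tool_rot: [-1.571, 0.001, -1.718]
contact_force: [-0.2, -0.2, 1.4]
opening: 0.0899
t 50.9 pos [ 502.  -242.   203.3] rot [-1.571e+00  1.000e-03 -1.718e+00] F [-0.2 -0.2  1.4] op 89.9 q [-0.59  0.42  1.47  0.    1.25 -0.44]
guard 540.5 13.5 81.5 [542.   13.1] [55.8 54. ] 81.46 521 0.0929
flat 553.9 94.1 [555.1  94.8] [36.4 53.5] 81.06 331 0.0901
dome 528.8 -74.2 [530.1 -74.2] [36.1 54.1] 81.37 332 0.0815
shaft+V [464.1 332. ] [249.6  60.2] 6.62 1231 0.0668
bottle 722.5 226.7 [722.4 226.7] [48.5 54.1] 46.99 549 0.0988
tin 737.7 -225.2 [ 737.  -225.3] [66.2 63.8] 83.67 644 0.0653
```

View pics/end.png

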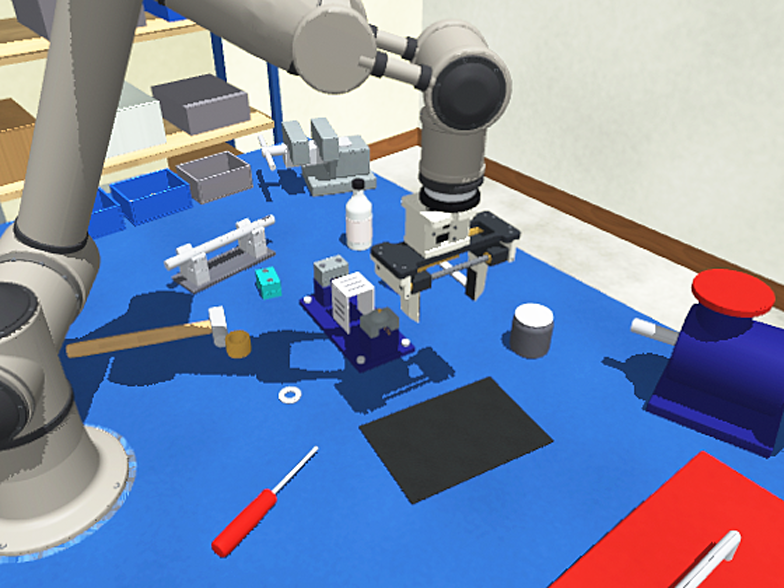

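The picture shows the guard (353,300), flat cap (330,270) and domed cap (381,323) back on the stand, the shaft in the V-blocks (220,242), and the gripper clear of everything.

```bash
python3 -c "
from cell import robot
print(robot.hand_in())"
```

```text
the job is handed in; nothing more can be done
None
```

I lifted the guard and both caps off the stand and stood them upright together on the mat. I then laid the shaft in the V-blocks and put all three parts back. The job was handed in at about 51 s of the 134 s allowed; the hand-in itself reports no verdict.

Last checks, from the top camera:
- **Guard and caps:** each is about 1.5 mm from where it began, upright and within 0.3° of its starting angle.
- **Shaft:** it lies in both V-blocks, about 2 mm off centre along them, within 0.1° of the grooves, with its axis about 60 mm up.
- **Oil bottle and grease tin:** both are within 1 mm of their starting places, which is within measuring error.
- **Gripper:** it is open and clear of everything.

No check failed. The two cameras differed by about 2–5 mm in absolute position, so I compared before and after positions with the top camera only.

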